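Push the bread tin up the ramp onto the display stand

ROBOT

A 6-joint arm with a two-finger parallel gripper is mounted at the origin on the work surface. World frame = base frame: x ahead of the robot, y to its left, z up, the work surface at z = 0. Lengths are in m, angles in rad, forces in N, time in s.
With the tool pointing down it reaches from about 0.275 to 0.975 m from the base axis. Payload 8.4 kg.
Tool frame: the origin (TCP) lies at the very end of the fingers, on their centre line; the grasp point (between the pads) lies 19 mm behind it (ctrl.tcp_to_grasp is the distance from the TCP to the grasp point, in m); z points along the fingers, y is the direction in which the jaws open and shut (so a half turn about z gives the same grasp; the last joint's range is limited). The gripper opens to 92 mm and grips with 3 to 60 N. Pads are 20 mm wide; open, the fingers measure 128 mm over their backs; the gripper's body (75 mm by 189 mm) begins 69 mm behind the grasp point.
Start: joints at [-1.144, 0.353, 1.633, -0, 1.155, -0.002], TCP at [0.26, -0.568, 0.215] pointing down, gripper open.
Joint ranges: [-2.63, 2.63], [-0.92, 2.1], [0.06, 2.66], [-1.3, 4.44], [0, 2.69], [-3.02, 3.02]. Speed limits (rad/s): [2.22, 2.22, 2.79, 3.14, 3.14, 3.14].

INTERFACE

Orientations are given as a 3x3 rotation matrix whose columns are the frame's x, y, z axes.
In Python, from rig import ctrl gives the robot as it stands. The module is installed in compiled form; this text tells all that it offers.
- The arm moves only by the shell command python3 -m jog 'ROWS' [FORCE]. ROWS is JSON, a list that holds one entry, the list of rows, each a list of 7 numbers: the turn, a rotation vector about the tool's x, y, z in rad, then the shift along the tool's x, y, z in m, then the opening, from -1 (shut) to 1 (fully open). A call has 1 to 8 rows; each row is the pose to reach, as a shift and turn from the pose commanded when the call began, along the tool's axes at that moment; what a row does not reach only later rows make up. A row lasts 1/8 s, in which the tool goes at most 62.5 mm and 10.7 degrees, less where a joint would pass 70% of its speed; a pose out of reach is approached as far as the arm can. A call with a gripper value outside its range is refused whole. The fingers move at their own pace and stop on an object; FORCE is the grip in N (left out, the last holds). Time passes only in rows, so rows that repeat a pose let the fingers close. It gives the time, the measured TCP pose, the force and the opening at its end, in the units of the state.
- ctrl.state(): the state, without advancing time (a new reading comes with each control period).
- ctrl.camera(name): name is "scene" or "top"; returns (picture, depth): 384x512x3 uint8, red, green, blue; 384x512 float32, m along the optical axis (not along the pixel's ray), 0 where there is no reading.
- ctrl.camera_info(name): a dict with "intrinsics" (3x3 intrinsics, pixels), "D" ([k1, k2, p1, p2, k3] as OpenCV has them; the pictures are not rectified), "eye" and "orientation" of the camera in the world. Camera axes: x right, y up, looking along -z (the intrinsics and any distortion apply to the point x, -y, -z); pixel columns grow to the right and rows downward; lengths in m; the calibration is good to about 2 mm. A picture is of the moment at which its call begins. camera_info takes no time and is no camera call.
- ctrl.job_done(): hands the job in, once; it reports no verdict.
The state is a dict: "time": time; "q": joint angles; "qd": joint speeds; "joint_torque": joint torques, N m; "tool_pos": TCP position; "tcp_rot": TCP orientation; "wrist_force": force on the tool from outside, world axes, zero at the start; "moment": the same for the moment, N m; "opening": finger opening in m.
Only numpy, scipy, OpenCV 4.12 (cv2) and the standard library are available. Lean on these libraries where they do the work, as an engineer would, in place of code of your own. Each camera call takes 0.05 s, during which the arm holds its last target.

TASK

Push the blue-lidded bread tin up the ramp and onto the low wooden display stand, so that it rests flat and wholly on the stand's level top. Slide it all the way: do not lift it clear or tip it over, and leave the red-lidded tin and the jam jar where they are.

Things in the scene. Friction and masses are not known exactly. Their poses are not given: they have to be found in the camera images.
- stand: Fixed low wooden stand, 350 mm wide. Origin: counter height, mid-width, below the line where ramp meets level top; x uphill, y across, z up. Pale ramp rises evenly from the counter at x=-110 mm to 16 mm high at x=0, no rails. Level brown top 16 mm high, x 0 to 180 mm, y -163 to 163 mm; dark rails, 12 mm above it, along its back end and both sides, none in front.
- blue_tin_center (a point): Loose closed tin with a flat blue lid, a rigid box 130 mm long (its x), 95 wide (y), 75 high (z), 0.35 to 0.7 kg, slides easily on the stand; the point is its centre. Starts on the counter before the ramp's foot, its x within 7 degrees of the stand's x, beside the red-lidded tin, in either place. Pushed along the stand's x it goes straight up onto the level top.
- red_tin_center (a point): Same tin but with a red lid (130 x 95 x 75 mm), standing beside the blue-lidded one, centres 140 to 190 mm apart; the point is its centre. Stays where it is.
- jam_jar_center (a point): Amber glass jam jar with a brass cap, 68 mm across, 100 mm high, 0.4 kg, standing loose on the counter beside the ramp, on the stand's +y side; the point is its centre, 50 mm up. It stays where it is.
Mind the look-alikes: they are no part of the job. What is shaped like the part that bears blue_tin_center but green or pink is not meant.

How it is judged:
By the outcome, as a careful person would: the job done as asked, in the order asked, and still so for the second after the job is handed in, with the robot touching nothing.
It also fails if it takes over 35 s, if anything falls off the work surface, if the arm or the gripper's body presses on something with over 40 N, if the wrist force passes 120 N, or if a joint passes its speed limit or range.

## Working session

There is one attempt and no reset: what is moved stays moved. The work goes in short steps, Python scripts to look and compute and a shell command to move; the robot and the scene stay as the last step left them, time stands still between calls to the robot, and variables do not carry over. Pictures are saved under pics/ and viewed, and the job is handed in when it is done.

```bash
mkdir -p pics
cat > h.py <<'E'
import numpy as np, cv2
from rig import ctrl
def grab(name,tag):
    im,d=ctrl.camera(name); np.savez(f'{tag}.npz',im=im,d=d); cv2.imwrite(f'pics/{tag}.png',im[:,:,::-1]); return im,d
def pts(name,d):
    ci=ctrl.camera_info(name); K=np.array(ci['intrinsics']);D=np.array(ci['D'],float)
    h,w=d.shape; u,v=np.meshgrid(np.arange(w),np.arange(h))
    p=cv2.undistortPoints(np.stack([u,v],-1).reshape(-1,1,2).astype(float),K,D).reshape(h,w,2)
    c=np.stack([p[...,0]*d,-p[...,1]*d,-d],-1)
    R=np.array(ci['orientation']);
    W=c@R.T+np.array(ci['eye']); W[d==0]=np.nan
    return W
E
python3 - <<'E'
from h import *
for n in ('scene','top'):
    grab(n,n+'0'); print(ctrl.camera_info(n))
print(ctrl.state())
E
```

```text
{'intrinsics': array([[446.20018585,   0.        , 254.49422908],
       [  0.        , 446.20018585, 190.84811382],
       [  0.        ,   0.        ,   1.        ]]), 'D': array([0.05358385, 0.        , 0.        , 0.        , 0.        ]), 'eye': array([1.30552837, 0.14102665, 0.58752046]), 'orientation': array([[-0.00137532, -0.59799399,  0.8014994 ],
       [ 0.9998792 , -0.01323136, -0.00815612],
       [ 0.01548224,  0.80139136,  0.59793995]])}
{'intrinsics': array([[483.28638476,   0.        , 247.57196342],
       [  0.        , 483.28638476, 192.72916305],
       [  0.        ,   0.        ,   1.        ]]), 'D': array([-0.1694085,  0.       ,  0.       ,  0.       ,  0.       ]), 'eye': array([0.54148217, 0.14106387, 0.98955523]), 'orientation': array([[-0.00724567,  0.99642788, -0.08413663],
       [-0.99966936, -0.00514192,  0.02519379],
       [ 0.02467117,  0.08429136,  0.99613568]])}
{'time': 0.1, 'q': array([-1.14437891e+00,  3.53569320e-01,  1.63407599e+00,  3.38404361e-06,
        1.15518973e+00, -2.42189395e-03]), 'qd': array([ 0.00012324, -0.00126219,  0.00035164, -0.00074452, -0.00151976,
       -0.00016131]), 'joint_torque': array([ 1.10947072e-03, -5.94905126e+01, -3.34931982e+01,  7.00192759e-02,
        1.84622750e-02, -1.50782222e-05]), 'tool_pos': array([ 0.25968558, -0.56799774,  0.2139378 ]), 'tcp_rot': array([[ 9.09449566e-01,  4.15813932e-01, -5.11046553e-04],
       [ 4.15814246e-01, -9.09448861e-01,  1.13241488e-03],
       [ 6.10318011e-06, -1.24237466e-03, -9.99999228e-01]]), 'wrist_force': array([0.29457202, 1.27956673, 0.69570564]), 'moment': array([-0.03427315,  0.01602379,  0.00384889]), 'opening': 0.09211492477741898}
```

View pics/scene0.png

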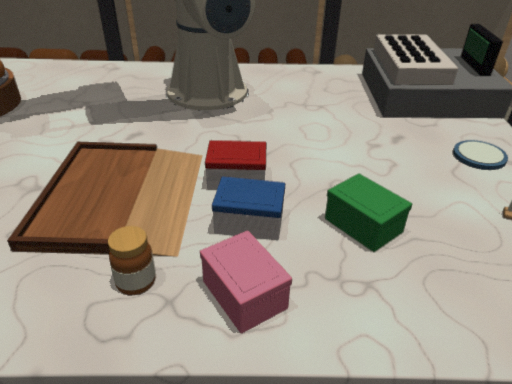

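View pics/top0.png

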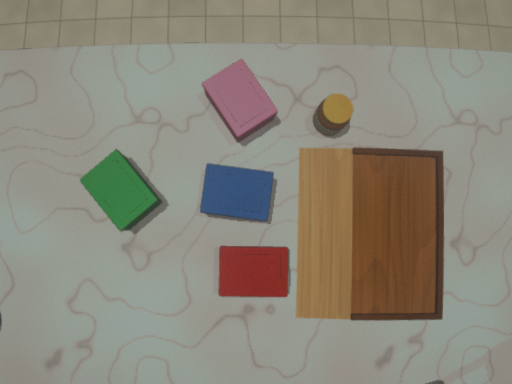

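The top picture shows a blue-lidded tin at (237,192), a red-lidded one at (254,272), look-alikes green (120,190) and pink (240,98), a jar at (335,112), and a ramp spanning columns 298–352 with the brown top at 352–440. Uphill is picture-right, roughly world −y. I choose the tin at (237,192) because it has the blue lid. Next I'll crop it and measure.

```bash
cat > m.py <<'E'
from h import *
def lid(W,im,mask,zlo,zhi):
    m=mask&(W[...,2]>zlo)&(W[...,2]<zhi)
    n,l,s,c=cv2.connectedComponentsWithStats(m.astype(np.uint8))
    k=1+np.argmax(s[1:,4]); m=l==k
    P=W[m]; r=cv2.minAreaRect((P[:,:2]*1000).astype(np.float32))
    return m.sum(),np.array(r[0]).round(1),np.array(r[1]).round(1),round(r[2],2),(np.median(P[:,2])*1000).round(1),P
def meas(tag):
    z=np.load(tag+'.npz');im=z['im'];W=pts('top',z['d'])
    hsv=cv2.cvtColor(im,cv2.COLOR_RGB2HSV);H,S,V=[hsv[...,i].astype(int) for i in range(3)]
    out={}
    out['blue']=lid(W,im,(H>95)&(H<130)&(S>120),.06,.11)
    out['red']=lid(W,im,((H<8)|(H>172))&(S>150),.06,.11)
    out['pink']=lid(W,im,(H>155)&(H<175)&(S>60)&(S<170),.06,.11)
    out['jar']=lid(W,im,(H>10)&(H<30)&(S>120),.09,.115)
    out['stand']=lid(W,im,(H<25)&(S>50),.003,.04)
    return out,W,im
if __name__=='__main__':
    import sys
    o,W,im=meas(sys.argv[1])
    for k,v in o.items(): print(k,*v[:5])
E
python3 m.py top0
python3 - <<'E'
from h import *
z=np.load('top0.npz');im=z['im'];W=pts('top',z['d'])
for v in (170,240,300):
  for u in range(285,455,8): print(v,u,(W[v,u]*1000).round(0),end=';')
  print()
cv2.imwrite('pics/crop0.png',cv2.resize(im[140:310,180:310,::-1],None,fx=4,fy=3.5))
E
```

```text
blue 3093 [620.4 138.8] [125.4  90.7] 81.89 76.3
red 3197 [470.6 107.8] [126.5  90.7] 89.25 76.2
pink 3092 [805.7 133.2] [130.8  94.8] 32.84 76.2
jar 683 [776.9 -53. ] [56.7 56.8] 66.85 100.9
stand 23313 [ 539.6 -141.7] [312.5 353. ] 87.92 16.1
170 285 [672.  38.  -1.];170 293 [672.  22.  -0.];170 301 [672.   5.  -0.];170 309 [671. -11.   7.];170 317 [671. -27.   7.];170 325 [670. -44.  11.];170 333 [670. -60.  11.];170 341 [670. -77.  13.];170 349 [669. -92.  19.];170 357 [ 670. -109.   16.];170 365 [ 670. -126.   16.];170 373 [ 669. -143.   18.];170 381 [ 669. -160.   18.];170 389 [ 670. -178.   15.];170 397 [ 669. -195.   18.];170 405 [ 669. -212.   17.];170 413 [ 670. -231.   14.];170 421 [ 670. -247.   17.];170 429 [ 670. -266.   17.];170 437 [ 669. -281.   21.];170 445 [ 671. -307.    4.];170 453 [ 672. -328.    0.];
240 285 [528.  40.   4.];240 293 [527.  24.   2.];240 301 [527.   7.   3.];240 309 [527.  -9.   2.];240 317 [527. -25.   6.];240 325 [527. -41.  11.];240 333 [527. -57.  13.];240 341 [526. -72.  17.];240 349 [526. -89.  16.];240 357 [ 526. -107.   14.];240 365 [ 52
[... 214 characters left out ...]
0 429 [ 523. -261.   15.];240 437 [ 523. -275.   24.];240 445 [ 522. -303.    2.];240 453 [ 522. -320.    3.];
300 285 [405.  41.  -1.];300 293 [405.  25.   4.];300 301 [405.   9.   4.];300 309 [405.  -7.   6.];300 317 [405. -23.   7.];300 325 [405. -39.  14.];300 333 [405. -56.  11.];300 341 [404. -72.  12.];300 349 [404. -88.  13.];300 357 [ 404. -104.   18.];300 365 [ 403. -121.   15.];300 373 [ 403. -137.   18.];300 381 [ 402. -155.   16.];300 389 [ 402. -171.   18.];300 397 [ 401. -189.   15.];300 405 [ 401. -205.   18.];300 413 [ 400. -224.   14.];300 421 [ 399. -240.   17.];300 429 [ 399. -257.   20.];300 437 [ 400. -271.   29.];300 445 [ 394. -302.   -1.];300 453 [ 393. -320.   -2.];
```

```bash
ls pics
```

```text
crop0.png
scene0.png
top0.png
```

View pics/crop0.png

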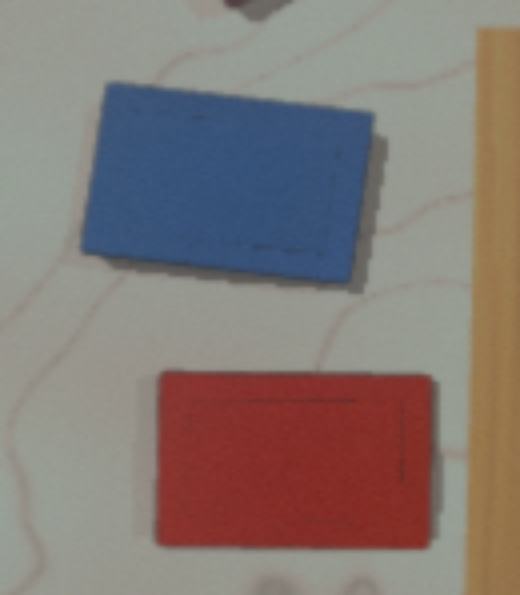

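The crop confirms the blue lid at crop (230,180), separate from the red one at (295,460). The blue tin sits skewed relative to the ramp. Next I'll measure the stand axis more precisely from its edges.

```bash
cat > st.py <<'E'
from h import *
def ray(uv,z,name='top'):
    ci=ctrl.camera_info(name);K=np.array(ci['intrinsics']);D=np.array(ci['D'],float)
    p=cv2.undistortPoints(np.array(uv,float).reshape(-1,1,2),K,D).reshape(-1,2)
    r=np.c_[p[:,0],-p[:,1],-np.ones(len(p))]@np.array(ci['orientation']).T
    e=np.array(ci['eye']); return e+r*((z-e[2])/r[:,2])[:,None]
if __name__=='__main__':
    z=np.load('top0.npz');im=z['im'].astype(int)
    def fit(uv,zz,nm,along):
        P=ray(uv,zz)*1000
        v=cv2.fitLine(P[:,:2].astype(np.float32),cv2.DIST_HUBER,0,.01,.01).ravel()
        print(nm,'pt',v[2:].round(1),'ang',np.degrees(np.arctan2(v[1],v[0])).round(2),len(uv))
    b=im[...,0]-im[...,2]
    foot=[];mid=[];back=[]
    for v in range(160,310,2):
        r=b[v,285:315]; g=np.diff(r); k=np.argmax(g); foot.append((285+k+.5,v))
        s=im[v,335:370].sum(-1); k=np.argmin(np.diff(s)); mid.append((335+k+.5,v))
        s=im[v,425:460].sum(-1); k=np.argmax(np.diff(s)); back.append((425+k+.5,v))
    fit(foot,0,'foot',0);fit(mid,.016,'mid',0);fit(back,.028,'back',0)
    up=[];lo=[]
    for u in range(365,430,2):
        s=im[130:170,u].sum(-1);k=np.argmin(np.diff(s)); up.append((u,130.5+k))
        s=im[305:335,u].sum(-1);k=np.argmax(np.diff(s)); lo.append((u,305.5+k))
    fit(up,.028,'sideup',1);fit(lo,.028,'sidelow',1)
E
python3 st.py
```

```text
foot pt [539.4  14.4] ang -1.79 75
mid pt [544.8 -95.9] ang -1.87 75
back pt [ 534.  -287.8] ang -1.96 75
sideup pt [ 712.8 -192.5] ang 88.3 33
sidelow pt [ 362.9 -187.8] ang 87.61 33
```

```bash
cat > tgt.py <<'E'
from h import *
import sys
from scipy.spatial.transform import Rotation as Ro
O=np.array([.5409,-.0957]);a=np.radians(-91.85);X=np.array([np.cos(a),np.sin(a)]);Y=np.array([-X[1],X[0]])
def w(xs,ys): return O+xs*X+ys*Y
def st(p): d=np.asarray(p)[:2]-O; return np.array([d@X,d@Y])
if __name__=='__main__':
    s=ctrl.state();R=s['tcp_rot']
    print('t',s['time'],'tcp stand',(st(s['tool_pos'])*1000).round(1),'z',s['tool_pos'][2].round(4),'F',s['wrist_force'].round(1),'open',round(s['opening'],4))
    xs,ys,z=map(float,sys.argv[1:4])
    T=np.r_[w(xs,ys),z]
    yt=np.r_[Y,0]; zt=np.array([0,0,-1.]); Rt=np.c_[np.cross(yt,zt),yt,zt]
    print('turn',Ro.from_matrix(R.T@Rt).as_rotvec().round(4),'shift',(R.T@(T-s['tool_pos'])).round(4))
E
python3 tgt.py -.345 .072 .215
python3 - <<'E'
from tgt import *
from m import *
o,W,im=meas('top0')
for k in ('blue','red','pink','jar'):
    print(k,(st(o[k][1]/1000)*1000).round(1))
g=W[150:232,78:162].reshape(-1,3); g=g[g[:,2]>.03]; print('green min y', np.nanmin(g[:,1]), np.nanmin(g[:,0]))
E
```

```text
t 0.1 tcp stand [ 481.1 -265.8] z 0.2139 F [0.3 1.3 0.7] open 0.0921
turn [-1.1000e-03 -7.0000e-04 -1.1097e+00] shift [ 6.701e-01 -5.895e-01 -3.000e-04]
blue [-236.9   71.9]
red [-201.1  -76.8]
pink [-237.3  257.3]
jar [-50.3 234.5]
green min y 0.2890296913497985 0.5470561694363196
```

```bash
python3 -m jog '[[[0,0,-0.14,0.042,-0.037,0,0],[0,0,-0.28,0.084,-0.074,0,0],[0,0,-0.42,0.126,-0.111,0,0],[0,0,-0.56,0.168,-0.148,0,0],[0,0,-0.7,0.21,-0.185,0,0],[0,0,-0.84,0.252,-0.222,0,0],[0,0,-0.98,0.294,-0.259,0,0],[0,0,-1.11,0.335,-0.295,0,0]]]'; python3 tgt.py -.345 .072 .215
```

```text
time: 1.1
tool_pos: [0.4422, -0.1591, 0.2146]
tcp_rot: [[0.028, 1.0, 0.0], [1.0, -0.028, -0.0], [-0.0, 0.0, -1.0]]
wrist_force: [0.1, -1.0, -0.4]
opening: 0.0457
t 1.1 tcp stand [ 66.5 -96.6] z 0.2146 F [ 0.1 -1.  -0.4] open 0.0457
turn [0.0001 0.     0.0047] shift [ 4.107e-01  1.705e-01 -4.000e-04]
```

Tool x is now nearly world +y (downhill), and tool y is stand +y.

```bash
python3 -m jog '[[[0,0,0,0.05,0.021,0,0],[0,0,0,0.1,0.042,0,0],[0,0,0,0.155,0.064,0,0],[0,0,0,0.21,0.087,0,0],[0,0,0,0.265,0.11,0,0],[0,0,0,0.32,0.133,0,0],[0,0,0,0.37,0.154,0,0],[0,0,0,0.411,0.171,0,0]]]'; python3 tgt.py -.345 .072 .03
```

```text
time: 2.1
tool_pos: [0.6263, 0.2466, 0.214]
tcp_rot: [[0.031, 1.0, -0.001], [1.0, -0.031, -0.0], [-0.0, -0.001, -1.0]]
wrist_force: [0.6, -0.4, 0.2]
opening: 0.046
t 2.1 tcp stand [-344.9   74.3] z 0.214 F [ 0.6 -0.4  0.2] open 0.046
turn [-0.0005  0.0002  0.0011] shift [ 0.0002 -0.0022  0.184 ]
```

```bash
python3 -m jog '[[[0,0,0,0,-0.002,0.04,0],[0,0,0,0,-0.002,0.08,0],[0,0,0,0,-0.002,0.12,0],[0,0,0,0,-0.002,0.15,0],[0,0,0,0,-0.002,0.17,0],[0,0,0,0,-0.002,0.184,0],[0,0,0,0,-0.002,0.184,0]]]'; python3 tgt.py -.3 .072 .03; python3 -c "
from h import *
grab('scene','scene1')"
```

```text
time: 2.98
tool_pos: [0.6236, 0.2444, 0.03]
tcp_rot: [[0.032, 0.999, -0.001], [0.999, -0.032, -0.0], [-0.0, -0.001, -1.0]]
wrist_force: [-0.1, 0.7, -0.8]
opening: 0.0456
t 2.975 tcp stand [-342.6   71.7] z 0.03 F [-0.1  0.7 -0.8] open 0.0456
turn [-0.001   0.0004  0.0003] shift [-0.0426  0.0003  0.    ]
```

View pics/scene1.png

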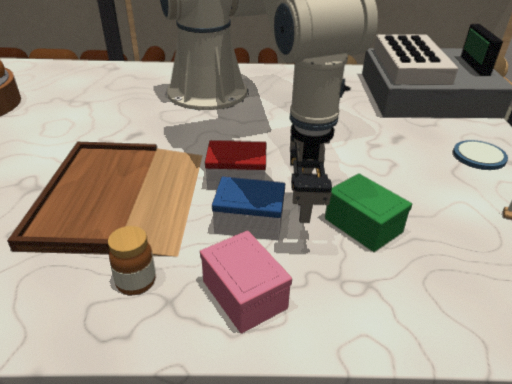

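The fingers at (306,205) stand between the blue tin (250,205) and the green one (367,210) and touch neither. I'll start pushing slowly so the tin squares up.

```bash
python3 -m jog '[[[0,0,0,-0.01,0,0,0],[0,0,0,-0.018,0,0,0],[0,0,0,-0.025,0,0,0],[0,0,0,-0.032,0,0,0],[0,0,0,-0.039,0,0,0],[0,0,0,-0.046,0,0,0],[0,0,0,-0.053,0,0,0],[0,0,0,-0.06,0,0,0]]]'; python3 -c "
from h import *
grab('top','top2')";python3 tgt.py -.2 .072 .03; python3 m.py top2
```

```text
time: 4.03
tool_pos: [0.6221, 0.1842, 0.0306]
tcp_rot: [[0.032, 0.999, 0.0], [0.999, -0.032, 0.0], [0.0, 0.0, -1.0]]
wrist_force: [0.4, 1.5, 1.2]
opening: 0.0457
t 4.075 tcp stand [-281.5   72.1] z 0.0305 F [-0.  -0.   0.9] open 0.0457
turn [-0.0001  0.0005  0.0003] shift [-0.0815 -0.0001  0.0006]Traceback (most recent call last):
  File "m.py", line 20, in <module>
    o,W,im=meas(sys.argv[1])
           ~~~~^^^^^^^^^^^^^
  File "m.py", line 13, in meas
    out['red']=lid(W,im,((H<8)|(H>172))&(S>150),.06,.11)
               ~~~^^^^^^^^^^^^^^^^^^^^^^^^^^^^^^^^^^^^^^
  File "m.py", line 5, in lid
    k=1+np.argmax(s[1:,4]); m=l==k
        ~~~~~~~~~^^^^^^^^^
    return _wrapfunc(a, 'argmax', axis=axis, out=out, **kwds)
    return bound(*args, **kwds)
ValueError: attempt to get argmax of an empty sequence
```

View pics/top2.png

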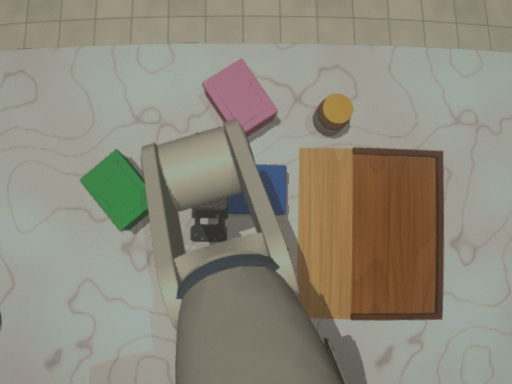

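Despite the arm in the way, the visible front of the blue lid (column 287, rows 165–214) looks square to the ramp, and the other objects are unmoved. I'll push on up the ramp.

```bash
python3 -m jog '[[[0,0,0,-0.008,0,0,0],[0,0,0,-0.016,0,0,0],[0,0,0,-0.024,0,0,0],[0,0,0,-0.032,0,0,0],[0,0,0,-0.04,0,0,0],[0,0,0,-0.049,0,0,0],[0,0,0,-0.058,0,0,0],[0,0,0,-0.067,0,0,0]]]'; python3 -c "
from h import *
grab('scene','scene3')";python3 tgt.py -.2 .072 .03
```

```text
time: 5.08
tool_pos: [0.6198, 0.1169, 0.0306]
tcp_rot: [[0.032, 0.999, -0.0], [0.999, -0.032, -0.0], [-0.0, -0.0, -1.0]]
wrist_force: [1.3, 1.2, -0.5]
opening: 0.0461
t 5.125 tcp stand [-214.1   71.9] z 0.0305 F [-1.1 -0.2 -1.6] open 0.046
turn [-0.0004  0.0006  0.    ] shift [-0.0141  0.0001  0.0005]
```

View pics/scene3.png

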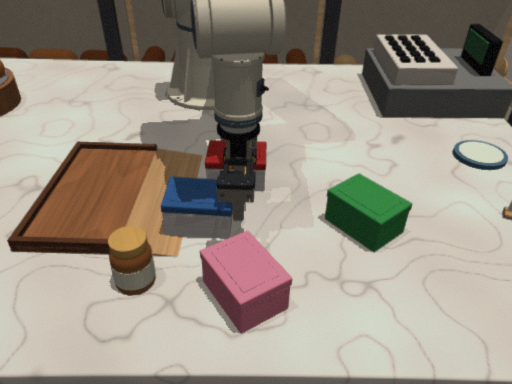

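The blue tin (198,200) is on the lower ramp, and the fingers (237,200) are flush behind it. The forces are small, so I'll continue.

```bash
python3 -m jog '[[[0,0,0,-0.01,0,0,0],[0,0,0,-0.02,0,0,0],[0,0,0,-0.03,0,0,0],[0,0,0,-0.04,0,0,0],[0,0,0,-0.05,0,0,0],[0,0,0,-0.06,0,0,0],[0,0,0,-0.07,0,0,0],[0,0,0,-0.08,0,0,0]]]'; python3 tgt.py .015 .072 .033
```

```text
time: 6.12
tool_pos: [0.6173, 0.037, 0.0306]
tcp_rot: [[0.032, 0.999, 0.0], [0.999, -0.032, -0.0], [-0.0, 0.0, -1.0]]
wrist_force: [-0.2, 1.7, -0.5]
opening: 0.0455
t 6.125 tcp stand [-135.1   72.1] z 0.0306 F [-0.2  1.7 -0.5] open 0.0455
turn [0.     0.     0.0003] shift [-1.501e-01 -1.000e-04 -2.400e-03]
```

```bash
python3 -m jog '[[[0,0,0,-0.009,0,-0.001,0],[0,0,0,-0.018,0,-0.002,0],[0,0,0,-0.026,0,-0.003,0],[0,0,0,-0.034,0,-0.003,0],[0,0,0,-0.042,0,-0.003,0],[0,0,0,-0.05,0,-0.003,0],[0,0,0,-0.058,0,-0.003,0],[0,0,0,-0.066,0,-0.003,0]]]'; python3 -c "
from h import *
grab('scene','scene4')
grab('top','top4')";python3 tgt.py .015 .072 .033
```

```text
time: 7.12
tool_pos: [0.615, -0.029, 0.0334]
tcp_rot: [[0.032, 0.999, -0.0], [0.999, -0.032, -0.0], [-0.0, -0.0, -1.0]]
wrist_force: [0.7, 1.4, 0.5]
opening: 0.0458
t 7.225 tcp stand [-68.7  72. ] z 0.0335 F [ 0.1 -0.4  0.2] open 0.0457
turn [-0.0003  0.0004 -0.0003] shift [-0.0837  0.0001  0.0005]
```

View pics/scene4.png

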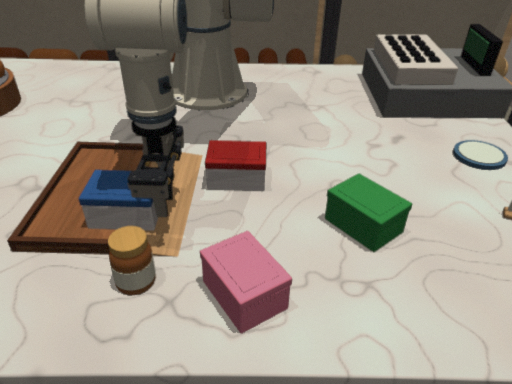

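View pics/top4.png

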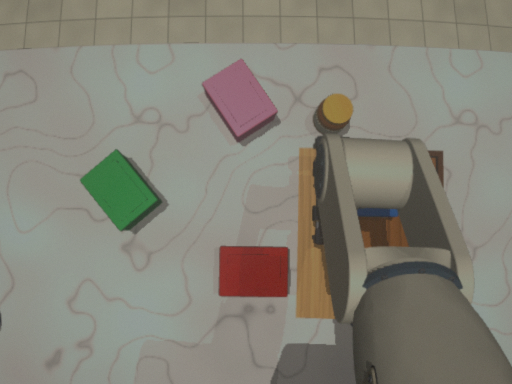

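The blue tin (120,200) is at the crest, straight against the fingers. The red tin and jar (130,260) are untouched. I'll finish with a decelerating push.

```bash
python3 -m jog '[[[0,0,0,-0.009,0,0,0],[0,0,0,-0.019,0,0,0],[0,0,0,-0.029,0,0,0],[0,0,0,-0.039,0,0,0],[0,0,0,-0.049,0,0,0],[0,0,0,-0.058,0,0,0],[0,0,0,-0.066,0,0,0],[0,0,0,-0.071,0,0,0]]]'; python3 -m jog '[[[0,0,0,-0.004,0,0,0],[0,0,0,-0.008,0,0,0],[0,0,0,-0.01,0,0,0],[0,0,0,-0.011,0,0,0],[0,0,0,-0.012,0,0,0],[0,0,0,-0.012,0,0,0]]]';  python3 -c "
from h import *
grab('scene','scene5')";python3 tgt.py .015 .072 .033
```

```text
time: 8.22
tool_pos: [0.6129, -0.0998, 0.0336]
tcp_rot: [[0.032, 0.999, -0.0], [0.999, -0.032, 0.0], [0.0, -0.0, -1.0]]
wrist_force: [0.0, 2.0, -0.5]
opening: 0.0456
time: 8.98
tool_pos: [0.6126, -0.1113, 0.0336]
tcp_rot: [[0.032, 0.999, 0.0], [0.999, -0.032, -0.0], [-0.0, 0.0, -1.0]]
wrist_force: [-0.6, 0.9, -0.7]
opening: 0.046
t 9.025 tcp stand [13.3 72.1] z 0.0336 F [ 0.1  0.6 -1. ] open 0.0461
turn [0.0001 0.0001 0.0004] shift [-0.0017 -0.0001  0.0006]
```

View pics/scene5.png

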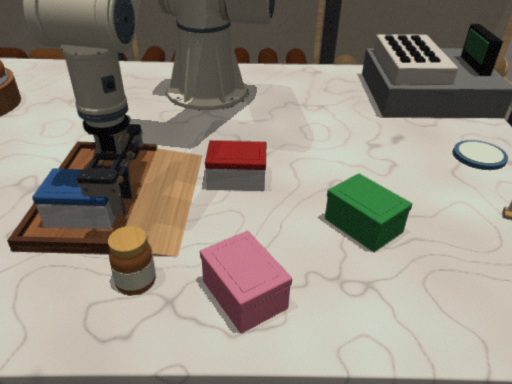

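The blue tin (75,200) is on the brown top. I'll back straight off 40 mm downhill, rise, and move the arm out of the top camera's view.

```bash
python3 -m jog '[[[0,0,0,0.008,0,0,0],[0,0,0,0.02,0,0,0],[0,0,0,0.045,0,-0.003,0],[0,0,0,0.06,0,-0.02,0],[0,0,0,0.06,0,-0.06,0],[0,0,0,0.06,0,-0.11,0],[0,0,0,0.06,0,-0.16,0],[0,0,0,0.06,0,-0.2,0]]]'; python3 -m jog '[[[0,0,0,0.05,-0.02,0,0],[0,0,0,0.1,-0.04,0,0],[0,0,0,0.15,-0.06,0,0],[0,0,0,0.2,-0.08,0,0],[0,0,0,0.25,-0.1,0,0],[0,0,0,0.3,-0.12,0,0],[0,0,0,0.35,-0.14,0,0],[0,0,0,0.36,-0.14,0,0]]]'; python3 -c "
from h import *
grab('scene','scene6');grab('top','top6')"; python3 m.py top6
```

```text
time: 10.02
tool_pos: [0.6148, -0.0508, 0.2372]
tcp_rot: [[0.031, 1.0, 0.003], [1.0, -0.031, -0.0], [-0.0, 0.003, -1.0]]
wrist_force: [0.5, 0.3, -0.5]
opening: 0.0458
time: 11.02
tool_pos: [0.4846, 0.316, 0.2348]
tcp_rot: [[0.028, 1.0, 0.001], [1.0, -0.028, 0.001], [0.001, 0.001, -1.0]]
wrist_force: [-0.2, -0.8, -0.5]
opening: 0.0461
blue 2953 [ 617.4 -185.2] [128.2  92.5] 89.15 92.3
red 2958 [470.6 107.7] [126.7  90.7] 89.48 76.2
pink 3075 [805.7 132.9] [129.3  95.4] 32.85 76.2
jar 686 [777.2 -53. ] [56.5 56.7] 80.06 100.8
stand 19596 [ 540.  -136.8] [303.3 352.3] 88.14 15.9
```

View pics/top6.png

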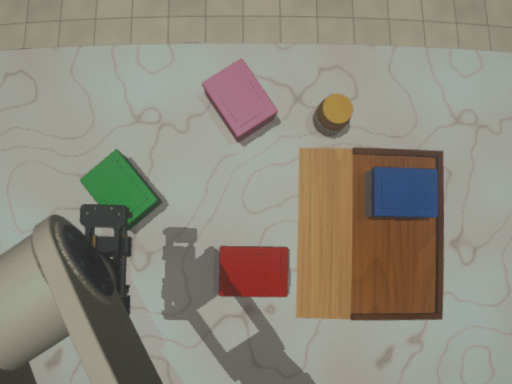

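View pics/scene6.png

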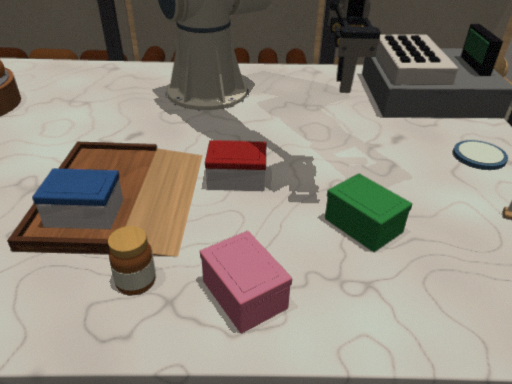

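Run:
```python
from tgt import *
from m import *
o,W,im=meas('top6')
P=o['blue'][5]
print('blue stand',(st(o['blue'][1]/1000)*1000).round(1))
d=np.c_[(P[:,:2]-O)@X,(P[:,:2]-O)@Y]*1000
print('extents',np.percentile(d,[.5,99.5],axis=0).round(1))
A=np.c_[d,np.ones(len(d))];c=np.linalg.lstsq(A,P[:,2]*1000,rcond=None)[0]
print('tilt deg',np.degrees(c[:2]).__truediv__(1).round(2),c)
print(ctrl.state()['time'],ctrl.state()['wrist_force'])
```

```text
blue stand [87.  79.3]
extents [[ 24.3  33.7]
 [149.2 124. ]]
tilt deg [-0.05 -0.02] [-8.30789257e-04 -3.02710195e-04  9.23686347e+01]
11.125 [ 0.26899196 -0.59683829  0.02653042]
```

The tin is centred at stand (87, 79) mm, flat (tilt under 0.1°), with its top at 92 mm. It lies wholly on the level top, and nothing else moved.

```bash
python3 -c "
from rig import ctrl
print(ctrl.job_done())"
```

```text
the job is handed in; nothing more can be done
None
```

I pushed the blue-lidded tin up the ramp with two half-open fingers, which also squared it to the stand, and left it flat and wholly on the level top. I then backed the arm off clear of everything and handed in the job at about 11 s.

**Blue tin:** its centre is at about (87, 79) mm on the stand. Its footprint is roughly x 22 to 152 mm and y 32 to 127 mm, inside the 0 to 180 mm by ±163 mm top. The lid is at 92 mm against an expected 91 mm, the same roughly 1 mm high reading as on the other tins. Tilt is under 0.1°.

**Other objects:** the red-lidded tin, the jam jar and the pink tin read within about 0.3 mm of their starting positions. The green tin looks unmoved in the pictures, but I did not re-measure it.

**Forces:** the wrist force I read at the end of each move stayed at about 2 N or less; I did not see readings between those points.

**Disagreement and failed check:** the tin ended about 7 mm further towards the stand's +y side than the line I pushed along, well clear of the side rail. One mid-push measurement failed because the arm hid the lids, so I judged that step from the pictures.

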